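Slide the drained cups down to the back stop

ROBOT

A 6-joint arm with a two-finger parallel gripper is mounted at the origin on a cart in front of the work surface, level with it; the furniture and walls round the work are solid. World frame = base frame: x ahead of the robot, y to its left, z up, the work surface at z = 0. Lengths are in m, angles in rad, forces in N, time in s.
With the tool pointing down it reaches from about 0.325 to 0.9 m from the base axis. Payload 6.1 kg.
Tool frame: the origin (TCP) lies midway between the tips of the shut fingers; the grasp point (between the pads) lies 19 mm behind it; z points along the fingers, y is the line along which they close (so a half turn about z gives the same grasp; the last joint's range is limited). The gripper opens to 87 mm and grips with 3 to 60 N. Pads are 19 mm wide; open, the fingers measure 117 mm over their backs; the gripper's body (75 mm by 190 mm) begins 51 mm behind the grasp point.
Start: joints at [1.077, 0.22, 1.526, -0, 1.395, -0.126], TCP at [0.225, 0.583, 0.193] pointing down, gripper open.
Joint ranges: [-2.98, 2.98], [-0.91, 2.08], [0.09, 2.57], [-1.24, 4.39], [0.2, 2.65], [-2.68, 2.68]. Speed limits (rad/s): [2.57, 2.57, 3.01, 3.14, 3.14, 3.14].

INTERFACE

Orientations are given as a rotation vector (axis times angle).
In Python, from plant import monitor, viewer, bot gives the robot as it stands. The module is installed in compiled form; this text tells all that it offers.
- The arm moves only by the tool step_arm, never from a script. Its arguments are lists of equal length, an entry for each row: "offset": the shift along the tool's x, y, z in mm, a list of three; "angular": the turn, a rotation vector about the tool's x, y, z in rad, a list of three; "gripper": the finger opening in mm, from 0 to 87. A call has 1 to 5 rows; each row is the pose to reach, as a shift and turn from the pose commanded when the call began, along the tool's axes at that moment; what a row does not reach only later rows make up. A row lasts 1/8 s, in which the tool goes at most 62.5 mm and 10.7 degrees, less where a joint would pass 70% of its speed; a pose out of reach is approached as far as the arm can. A call with a gripper value outside its range is refused whole. The fingers move at their own pace and stop on an object; "squeeze" is the grip in N (left out, the last holds). Time passes only in rows, so rows that repeat a pose let the fingers close. It gives the time, the measured TCP pose, the force, the opening and the grip force at its end, in the units of the state.
- monitor.observe(): the state, without advancing time (a new reading comes with each control period).
- viewer.get_image(name): name is "side" or "top" or "wrist"; returns the picture (384x512x3 uint8, red, green, blue); there is no depth.
- viewer.camera_info(name): a dict with "intrinsics" (3x3 intrinsics, pixels), "camera_from_world" (4x4, takes a point from world to camera coordinates). Camera axes: x right, y up, looking along -z (the intrinsics and any distortion apply to the point x, -y, -z); pixel columns grow to the right and rows downward; lengths in m; the calibration is good to about 2 mm. A picture is of the moment at which its call begins: read the wrist's pose just before it. camera_info takes no time and is no camera call; for the wrist camera it gives the pose at the moment of the call.
- bot.sign_off(): hands the job in; it is judged then, once.
The state is a dict: "clock": time; "qpos": joint angles; "joint_vel": joint speeds; "tau": joint torques, N m; "tool_pos": TCP position; "tool_rot": TCP orientation; "contact_force": force on the tool from outside, world axes, zero at the start; "torque": the same for the moment, N m; "width": finger opening in m; "grasp_force": force on a finger pad.
Only numpy, scipy, OpenCV 4.12 (cv2) and the standard library are available. Lean on these libraries where they do the work, as an engineer would, in place of code of your own. Each camera call takes 0.05 s, during which the arm holds its last target. There are 200 camera calls.

TASK

Two upside-down cups stand part-way up the sloped steel drain tray. Slide each of them gently down the slope until its rim rests against the back stop at the low, far end; keep them upside down on the tray without lifting or tipping them, and leave the teaspoon and the brush beside the tray where they lie.

Things in the scene. Friction and masses are not known exactly. Their poses are not given: they have to be found in the camera images.
- tray: Fixed steel drain tray; its deck slopes 0.2 rad down away from the robot, friction about 0.6. Origin: middle of the deck's upper surface, 48 mm over the counter. x points down the slope, y across, z square off the deck. Deck 260 mm (x) by 270 mm (y), open at the high front end (x = -130 mm); side walls at y = +-135 mm, 22 mm high, 5 mm thick. Cups stay where they are left.
- cup_a_mid (a point): Upside-down white ceramic cup on the tray, the smaller one, on the tray's -y half. Point: centre of its rim, on the deck. Rim 88 mm across, nearly upright wall to 40 mm, 60 mm high, about 0.2 kg. z points from the rim up to the cup's foot; the handle points along the cup's -y, its end 70 mm from the point, 14 mm thick, 2 to 42 mm high. At the start it points roughly to the tray's -y side.
- cup_b_mid (a point): Upside-down white ceramic cup on the tray, the larger one, on the tray's +y half. Point: centre of its rim, on the deck. Rim 93 mm across, nearly upright wall to 40 mm, 60 mm high, about 0.2 kg. z points from the rim up to the cup's foot; the handle points along the cup's -y, its end 74 mm from the point, 14 mm thick, 2 to 42 mm high. At the start it points roughly to the tray's -y side.
- cup_a: The same cup as cup_a_mid, with the same axes; the origin lies 12.5 mm from the rim centre towards the handle, on the deck.
- cup_b: The same cup as cup_b_mid, with the same axes; the origin lies 13.5 mm from the rim centre towards the handle, on the deck.
- teaspoon: A loose bystander on the counter: steel teaspoon 130 x 26 x 11 mm lying along the tray's +y side. Origin: centre of its underside, its length along its x axis.
- brush: A loose bystander on the counter: brush with a wooden handle and black bristles, 182 x 31 x 20 mm, lying along the tray's -y side. Origin: centre of its underside, its length along its y axis. Farther right (world y below about -0.28 m, x from about 0.45 m) stands the tall espresso machine: keep the arm clear of it.
- stop (a point): Middle of the foot of the back stop's inner face, at x = +130 mm of the tray, on the deck. The stop is a steel plate across the low end of the tray, 36 mm high with its rolled edge, 5 mm thick. Axes as the tray's.

How it is judged:
By the outcome, as a careful person would: the job done as asked, in the order asked, and still so for the second after the job is handed in, with the robot touching nothing.
It also fails if it takes over 58 s, if anything falls off the work surface, if the arm or the gripper's body presses on something with over 40 N, if the wrist force passes 120 N, or if a joint passes its speed limit or range.

## Working session

There is one attempt and no reset: what is moved stays moved. The work goes in short steps, Python scripts to look and compute and a tool call to move; the robot and the scene stay as the last step left them, time stands still between calls to the robot, and variables do not carry over. Pictures are saved under pics/ and viewed, at most 10 in all, crops included, and the job is handed in when it is done.

Besides the shell and the picture viewer there is one more tool, called after "Request:" by a JSON object that holds its "name" and its "arguments". step_arm: Moves the arm, as the interface text tells. Its arguments: {"type":"object","properties":{"offset":{"type":"array","items":{"type":"array","items":{"type":"number"}}},"angular":{"type":"array","items":{"type":"array","items":{"type":"number"}}},"gripper":{"type":"array","items":{"type":"number"}},"squeeze":{"type":"number"}},"required":["offset","angular","gripper"]}

```bash
mkdir -p pics
python3 - <<'E'
from plant import monitor, viewer, bot
import cv2, numpy as np
np.set_printoptions(precision=4,suppress=True)
s=monitor.observe(); print(s['clock'],s['tool_pos'],s['tool_rot'],s['width'])
for n in ['top','side']:
    im=viewer.get_image(n); cv2.imwrite(f'pics/{n}0.png',im[:,:,::-1])
    c=viewer.camera_info(n); print(n,c)
E
```

```text
0.0 [0.2244 0.5826 0.1924] [-0.5744 -3.088   0.0028] 0.08687486095865547
top {'intrinsics': array([[347.7042,   0.    , 262.9903],
       [  0.    , 347.7042, 188.4546],
       [  0.    ,   0.    ,   1.    ]]), 'camera_from_world': array([[ 0.0692, -0.9976, -0.0078, -0.0422],
       [ 0.9638,  0.0649,  0.2586, -0.6413],
       [-0.2574, -0.0254,  0.966 , -0.7583],
       [ 0.    ,  0.    ,  0.    ,  1.    ]])}
side {'intrinsics': array([[447.3916,   0.    , 252.247 ],
       [  0.    , 447.3916, 187.8196],
       [  0.    ,   0.    ,   1.    ]]), 'camera_from_world': array([[-0.9743, -0.2251, -0.0024,  0.6294],
       [ 0.1515, -0.6635,  0.7327, -0.1411],
       [-0.1665,  0.7135,  0.6805, -0.9164],
       [ 0.    ,  0.    ,  0.    ,  1.    ]])}
```

View pics/top0.png

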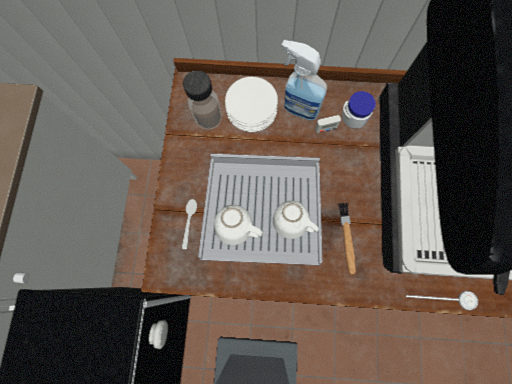

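View pics/side0.png

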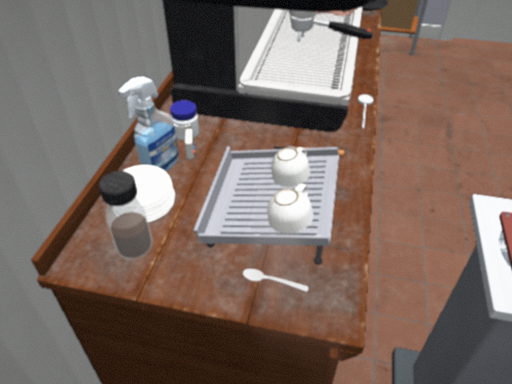

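Run:
```python
import cv2
a=cv2.imread('pics/top0.png')[145:275,175:365]; cv2.imwrite('pics/topc.png',cv2.resize(a,None,fx=4,fy=4,interpolation=cv2.INTER_CUBIC))
a=cv2.imread('pics/side0.png')[135:275,190:350]; cv2.imwrite('pics/sidec.png',cv2.resize(a,None,fx=4,fy=4,interpolation=cv2.INTER_CUBIC))
```

```text
(no output)
```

View pics/topc.png

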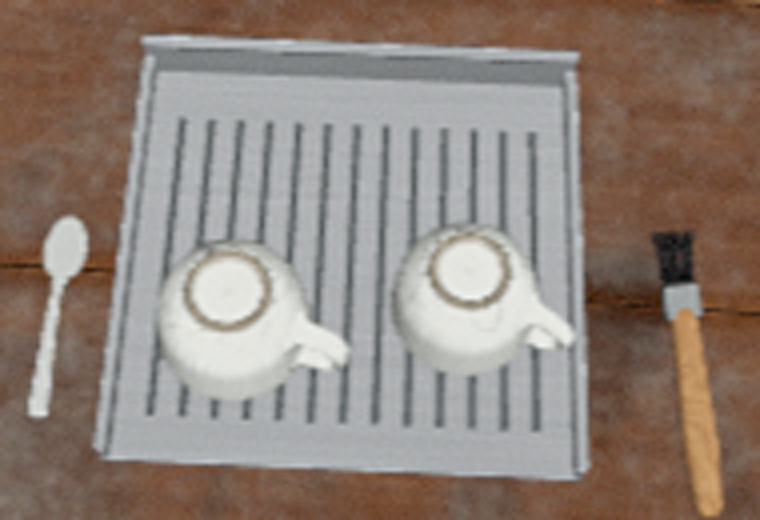

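View pics/sidec.png

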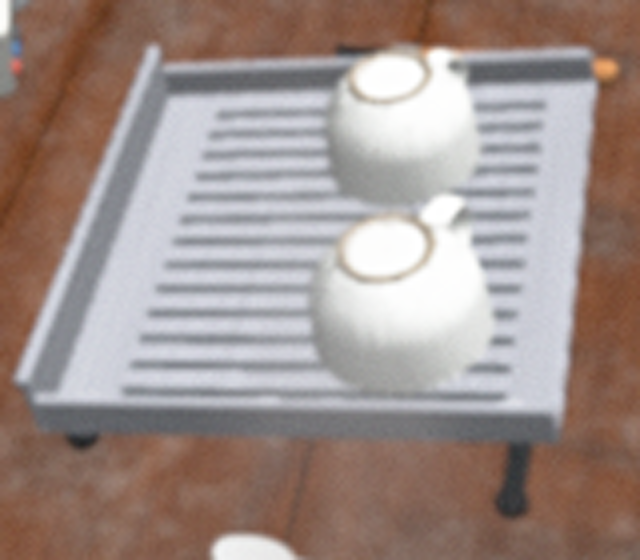

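```bash
cat > h.py <<'E'
from plant import monitor, viewer, bot
import cv2, numpy as np
from scipy.spatial.transform import Rotation as R
from scipy.optimize import least_squares
np.set_printoptions(precision=4,suppress=True)
CI={n:viewer.camera_info(n) for n in ['top','side']}
def proj(n,p,ci=None):
    c=ci or CI[n]; M=c['camera_from_world']; q=np.atleast_2d(p)@M[:3,:3].T+M[:3,3]
    q=q*[1,-1,-1]; u=q@c['intrinsics'].T; return u[:,:2]/u[:,2:]
def trayT(v):
    r=R.from_euler('z',v[3])*R.from_euler('y',0.2); return r.as_matrix(),np.array(v[:3])
def tri(obs):  # list of (name,uv,ci)
    f=lambda p:np.concatenate([proj(n,p,c)[0]-uv for n,uv,c in obs])
    s=least_squares(f,[.5,0,.1]); return s.x,s.fun
tc=lambda x,y:np.array([x,y])/4+[175-.375,145-.375]
sc=lambda x,y:np.array([x,y])/4+[190-.375,135-.375]
E
python3 - <<'E'
from h import *
obs=[('top',tc(157,72),(130,133,0)),('top',tc(563,85),(130,-133,0)),('top',tc(145,40),(135,137,36)),('top',tc(578,55),(135,-137,36)),
('top',tc(99,456),(-130,137,15)),('top',tc(588,472),(-130,-137,15)),
('side',sc(152,46),(135,-137,36)),('side',sc(20,380),(135,137,36)),('side',sc(560,410),(-130,137,22)),('side',sc(590,50),(-130,-137,22)),('side',sc(165,95),(130,-133,0)),('side',sc(55,395),(130,133,0))]
def f(v):
    m,t=trayT(v); return np.concatenate([proj(n,m@(np.array(p)/1e3)+t)[0]-uv for n,uv,p in obs])
s=least_squares(f,[.6,0,.048,0],loss='soft_l1'); print(s.x); print(f(s.x).reshape(-1,2))
m,t=trayT(s.x)
for k,a,b in [('A',tc(471,271),sc(390,77)),('B',tc(229,290),sc(386,248))]:
    p,r=tri([('top',a,None),('side',b,None)]); print(k,p,r,'tray mm',(m.T@(p-t))*1e3)
print('campos',[-CI[n]['camera_from_world'][:3,:3].T@CI[n]['camera_from_world'][:3,3] for n in CI])
E
```

```text
[0.5956 0.0002 0.05   0.0314]
[[ 0.3978  0.774 ]
 [-0.7757  0.8744]
 [ 0.2834 -0.0963]
 [-1.1421 -0.3257]
 [ 0.8392 -0.4714]
 [-1.2497  0.114 ]
 [-0.4477  0.175 ]
 [ 0.5015 -1.1953]
 [-0.6747 -2.472 ]
 [ 0.2992 -0.9178]
 [ 1.1967  0.4297]
 [-0.5776  5.637 ]]
A [ 0.5831 -0.0704  0.1107] [-0.0116  0.1197 -0.1098 -0.0362] tray mm [-26.4937 -70.171   56.5899]
B [0.5618 0.0672 0.1136] [-0.0267  0.2535 -0.2108 -0.0656] tray mm [-43.6935  68.0261  56.1063]
campos [array([ 0.4258, -0.0198,  0.898 ]), array([0.482 , 0.702 , 0.7285])]
```

Run:
```python
from h import *
m,t=trayT([.5956,.0002,.049,.0314])
for k,c,L,r in [('A',(-26.5,-70.2),70,44),('B',(-43.7,68),74,46.5)]:
  for a in (0,15,30,45):
    d=np.array([-np.sin(np.radians(a)),-np.cos(np.radians(a))])
    P=lambda q,z:m@(np.array([q[0],q[1],z])/1e3)+t
    for z in (2,38):
      e=P(np.array(c)+d*L,z)
      print(k,a,z,(proj('top',e)[0]-[175-.375,145-.375])*4,(proj('side',e)[0]-[190-.375,135-.375])*4)
s=monitor.observe(); print(R.from_rotvec(s['tool_rot']).as_matrix())
im=viewer.get_image('wrist'); cv2.imwrite('pics/w0.png',im[:,:,::-1])
```

```text
A 0 2 [578.9298 310.2174] [419.0905  78.6591]
A 0 38 [587.8271 288.2312] [410.691   30.1289]
A 15 2 [575.9768 338.1983] [448.5588  79.9515]
A 15 38 [584.8446 317.1102] [440.7536  31.1375]
A 30 2 [565.1924 364.4633] [475.5176  86.1342]
A 30 38 [573.7079 344.2379] [468.238   37.0004]
A 45 2 [547.1498 387.0717] [498.2362  96.9588]
A 45 38 [555.0002 367.6044] [491.3817  47.4918]
B 0 2 [358.0172 328.8056] [419.0358 228.9996]
B 0 38 [358.1899 307.4141] [409.7406 178.9383]
B 15 2 [352.6299 358.7793] [453.4625 231.6151]
B 15 38 [352.5879 338.3661] [444.9362 181.2404]
B 30 2 [339.0334 386.9479] [485.0591 240.4749]
B 30 38 [338.4393 367.4769] [477.2177 189.7653]
B 45 2 [317.9831 411.2209] [511.822  255.2412]
B 45 38 [316.5228 392.5795] [504.541  204.2013]
[[-0.9331  0.3596 -0.0008]
 [ 0.3596  0.9331 -0.0015]
 [ 0.0002 -0.0017 -1.    ]]
```

```bash
cat >> h.py <<'E'
m,t=trayT([.5956,.0002,.049,.0314])
W=lambda p:m@(np.array(p)/1e3)+t
Rd=R.from_euler('z',.0314)*R.from_euler('z',np.pi)*R.from_matrix(np.diag([1.,-1,-1]))  # tool x = -tray x dir, y=+? checked below
def rel(*pts):
    s=monitor.observe(); r=R.from_rotvec(s['tool_rot']); p=np.array(s['tool_pos'])
    best=min((r.inv()*R.from_euler('z',.0314+k)*R.from_matrix(np.diag([1.,-1,-1])) for k in (0,np.pi)),key=lambda q:q.magnitude())
    print('clock',s['clock'],'tray now',(m.T@(p-t))*1e3,'F',s['contact_force'],'turn',best.as_rotvec())
    for q in pts: print(q,W(q),(r.inv().apply(W(q)-p))*1e3)
E
sed -i '/^Rd=/d' h.py
python3 - <<'E'
from h import *
rel((-135,68,120),(-108,68,60),(-108,68,12))
E
```

```text
clock 0.15 tray now [-374.1306  593.8864   70.6488] F [0.0371 0.4549 0.2465] turn [-0.0015 -0.0005 -0.3992]
(-135, 68, 120) [0.485  0.0648 0.1934] [-429.3652 -389.642    -0.334 ]
(-108, 68, 60) [0.4996 0.0652 0.1293] [-442.7738 -383.8924   63.8232]
(-108, 68, 12) [0.4901 0.0649 0.0822] [-433.9949 -387.527   110.8734]
```

Request:
{"name": "step_arm", "arguments": {"offset": [[-43,-39,0],[-86,-78,0],[-129,-117,0],[-172,-156,0],[-215,-195,0]], "angular": [[0,0,-0.13],[0,0,-0.26],[0,0,-0.4],[0,0,-0.4],[0,0,-0.4]], "gripper": [36,36,36,36,36]}}

```text
clock: 0.78
tool_pos: [0.3556, 0.3222, 0.1933]
tool_rot: [-0.051, 3.141, -0.0]
contact_force: [1.0, 0.5, -0.1]
width: 0.0451
grasp_force: 0.0
```

```bash
python3 -c "
from h import *
rel((-135,68,120),(-108,68,60),(-108,68,12))
print(monitor.observe()['width'])"
```

```text
clock 0.775 tray now [-253.8298  329.3824   95.7905] F [ 0.9859  0.5481 -0.0793] turn [-0.      0.0002  0.0012]
(-135, 68, 120) [0.485  0.0648 0.1934] [-120.9444 -261.5336   -0.0938]
(-108, 68, 60) [0.4996 0.0652 0.1293] [-135.4743 -261.551    64.0769]
(-108, 68, 12) [0.4901 0.0649 0.0822] [-125.9295 -261.5386  111.1183]
0.04507616689863214
```

Request:
{"name": "step_arm", "arguments": {"offset": [[-24,-52,0],[-48,-104,0],[-72,-156,0],[-97,-208,0],[-121,-261,0]], "angular": [[0,0,0],[0,0,0],[0,0,0],[0,0,0],[0,0,0]], "gripper": [36,36,36,36,36]}}

```text
clock: 1.4
tool_pos: [0.4851, 0.0652, 0.1934]
tool_rot: [-0.05, 3.141, 0.0]
contact_force: [1.2, -0.4, -0.1]
width: 0.0363
grasp_force: 0.0
```

Request:
{"name": "step_arm", "arguments": {"offset": [[-5,0,30],[-5,0,60],[-5,0,85],[-5,0,110],[-5,0,110]], "angular": [[0,0,0],[0,0,0],[0,0,0],[0,0,0],[0,0,0]], "gripper": [36,36,36,36,36]}}

```text
clock: 2.02
tool_pos: [0.4873, 0.0671, 0.0812]
tool_rot: [0.05, -3.136, -0.0]
contact_force: [-0.7, 0.3, -0.4]
width: 0.036
grasp_force: 0.0
```

Run:
```python
from h import *
rel((-98,68,12),(-90,68,12))
a=viewer.get_image('side')[:,:,::-1][95:275,170:370]
b=viewer.get_image('top')[:,:,::-1][145:275,175:375]
cv2.imwrite('pics/s1.png',cv2.resize(np.vstack([a]),None,fx=3,fy=3,interpolation=cv2.INTER_CUBIC))
```

```text
clock 2.025 tray now [-110.4534   70.2935   10.4679] F [-0.7302  0.2863 -0.3514] turn [ 0.0003 -0.0052  0.0007]
(-98, 68, 12) [0.4998 0.0652 0.0802] [-12.5128  -2.3025   0.9069]
(-90, 68, 12) [0.5077 0.0655 0.0786] [-20.3615  -2.3084   2.4555]
```

View pics/s1.png

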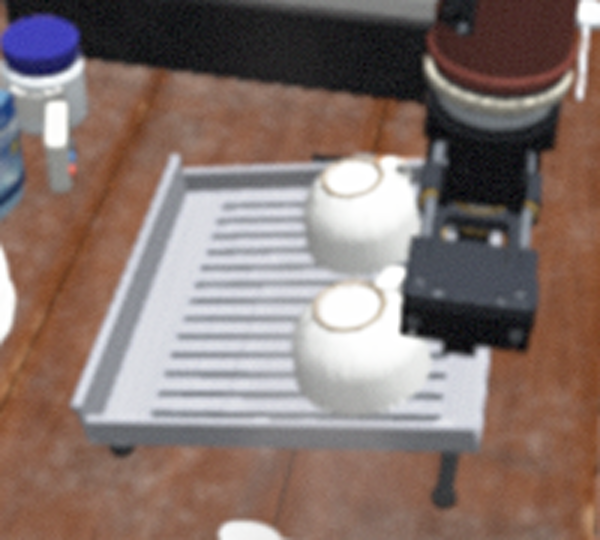

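Request:
{"name": "step_arm", "arguments": {"offset": [[-5,-3,0],[-10,-4,0.5],[-15,-4,1.5],[-20,-4,2.5],[-25,-4,3.5]], "angular": [[0,0,0],[0,0,0],[0,0,0],[0,0,0],[0,0,0]], "gripper": [36,36,36,36,36]}}

```text
clock: 2.75
tool_pos: [0.515, 0.064, 0.0798]
tool_rot: [0.051, -3.141, -0.0]
contact_force: [-0.4, -0.3, -0.7]
width: 0.0362
grasp_force: 0.0
```

Request:
{"name": "step_arm", "arguments": {"offset": [[-6,0,1.2],[-12,0,2.4],[-18,0,3.6],[-24,0,4.8],[-30,0,6]], "angular": [[0,0,0],[0,0,0],[0,0,0],[0,0,0],[0,0,0]], "gripper": [36,36,36,36,36]}}

```text
clock: 3.38
tool_pos: [0.545, 0.0649, 0.0738]
tool_rot: [0.05, -3.141, 0.0]
contact_force: [-1.0, -0.2, 0.4]
width: 0.0359
grasp_force: 0.6
```

Run:
```python
from h import *
rel((0,66,12),(30,66,12))
a=viewer.get_image('side')[:,:,::-1][95:275,170:370]
cv2.imwrite('pics/s2.png',cv2.resize(a,None,fx=3,fy=3,interpolation=cv2.INTER_CUBIC))
```

```text
clock 3.375 tray now [-52.4838  66.2196  14.672 ] F [-1.0264 -0.229   0.3856] turn [-0.0001 -0.0001  0.0008]
(0, 66, 12) [0.5959 0.0662 0.0608] [-50.9085  -0.2567  13.0385]
(30, 66, 12) [0.6253 0.0672 0.0548] [-80.3113  -0.2782  18.9945]
```

View pics/s2.png

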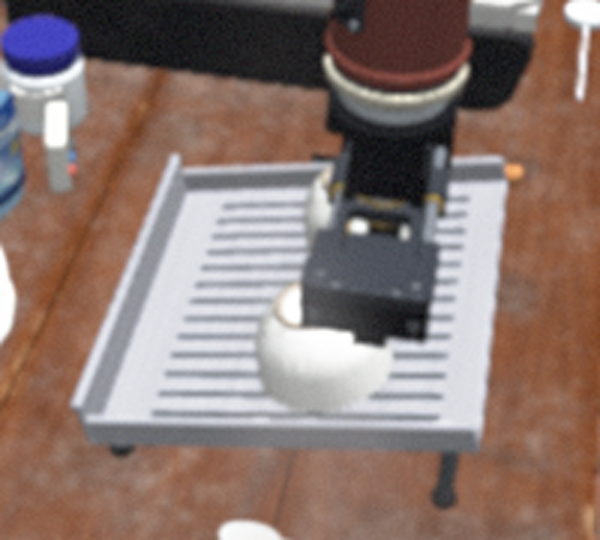

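Request:
{"name": "step_arm", "arguments": {"offset": [[-6,0,1.3],[-12,0,2.7],[-18,0,4],[-24,0,5.3],[-30,0,6.6]], "angular": [[0,0,0],[0,0,0],[0,0,0],[0,0,0],[0,0,0]], "gripper": [36,36,36,36,36]}}

```text
clock: 4.05
tool_pos: [0.5751, 0.0659, 0.0674]
tool_rot: [-0.051, 3.141, -0.0]
contact_force: [-2.0, -0.5, 2.6]
width: 0.0362
grasp_force: 1.5
```

Request:
{"name": "step_arm", "arguments": {"offset": [[-6,0,1.2],[-12,0,2.5],[-18,0,3.7],[-24,0,5],[-30,0,6.2]], "angular": [[0,0,0],[0,0,0],[0,0,0],[0,0,0],[0,0,0]], "gripper": [36,36,36,36,36]}}

```text
clock: 4.68
tool_pos: [0.605, 0.0668, 0.0611]
tool_rot: [-0.05, 3.141, -0.0]
contact_force: [-2.1, 0.3, 3.1]
width: 0.0361
grasp_force: 1.9
```

Run:
```python
from h import *
rel((20,66,12),(30,66,12))
a=viewer.get_image('side')[:,:,::-1][95:275,170:370]
cv2.imwrite('pics/s3.png',cv2.resize(a,None,fx=3,fy=3,interpolation=cv2.INTER_CUBIC))
```

```text
clock 4.675 tray now [ 8.8952 66.2577 14.1769] F [-2.1306  0.2855  3.0976] turn [-0.      0.      0.0007]
(20, 66, 12) [0.6155 0.0669 0.0568] [-10.4507  -0.2651   4.3398]
(30, 66, 12) [0.6253 0.0672 0.0548] [-20.2513  -0.2723   6.3267]
```

View pics/s3.png

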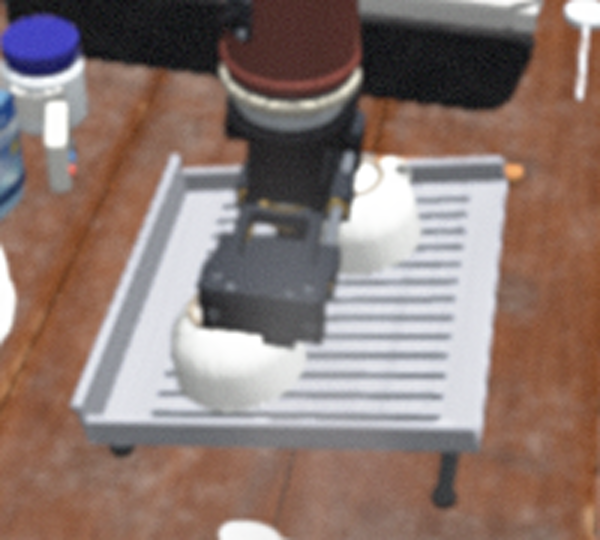

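Request:
{"name": "step_arm", "arguments": {"offset": [[-3,0,0.5],[-6,0,1],[-9,0,1.6],[-12,0,2.2],[-14,0,2.6]], "angular": [[0,0,0],[0,0,0],[0,0,0],[0,0,0],[0,0,0]], "gripper": [36,36,36,36,36]}}

```text
clock: 5.35
tool_pos: [0.6188, 0.0673, 0.0585]
tool_rot: [0.051, -3.141, -0.0]
contact_force: [-2.1, 0.1, 2.2]
width: 0.0358
grasp_force: 1.7
```

Request:
{"name": "step_arm", "arguments": {"offset": [[-1,0,0.2],[-2,0,0.4],[-3,0,0.6],[-3,0,0.6]], "angular": [[0,0,0],[0,0,0],[0,0,0],[0,0,0]], "gripper": [36,36,36,36]}}

```text
clock: 5.85
tool_pos: [0.6217, 0.0674, 0.0579]
tool_rot: [-0.051, 3.141, 0.0]
contact_force: [-1.6, -0.6, 2.3]
width: 0.036
grasp_force: 1.3
```

Request:
{"name": "step_arm", "arguments": {"offset": [[-1,0,0.2],[-2,0,0.4],[-3,0,0.6],[-3,0,0.6]], "angular": [[0,0,0],[0,0,0],[0,0,0],[0,0,0]], "gripper": [36,36,36,36]}}

```text
clock: 6.35
tool_pos: [0.6248, 0.0674, 0.0573]
tool_rot: [-0.05, 3.141, -0.0]
contact_force: [-1.6, 0.3, 2.2]
width: 0.0356
grasp_force: 1.3
```

Run:
```python
from h import *
rel((30,66,12))
a=viewer.get_image('side')[:,:,::-1][135:275,190:350]
b=viewer.get_image('top')[:,:,::-1][145:275,175:365]
a=cv2.resize(a,None,fx=2.5,fy=2.5,interpolation=cv2.INTER_CUBIC);b=cv2.resize(b,(395,350))
cv2.imwrite('pics/s4.png',np.hstack([a,b[:350]]))
```

```text
clock 6.35 tray now [28.985  66.3003 14.3688] F [-1.6345  0.3367  2.1697] turn [-0.      0.0002  0.0008]
(30, 66, 12) [0.6253 0.0672 0.0548] [-0.5236 -0.3007  2.5233]
```

View pics/s4.png

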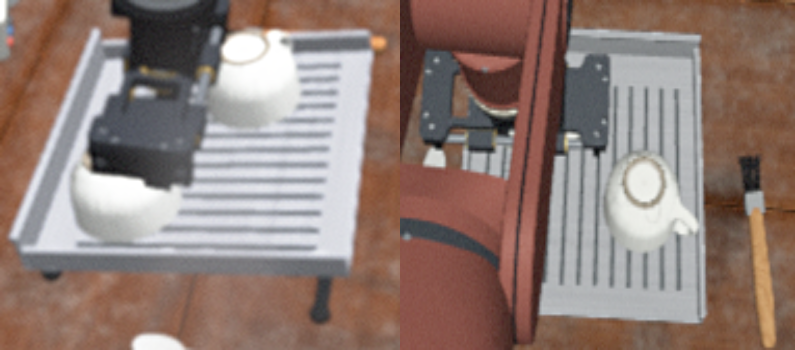

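Request:
{"name": "step_arm", "arguments": {"offset": [[-1,0,0.2],[-2,0,0.4],[-3,0,0.6],[-3,0,0.6]], "angular": [[0,0,0],[0,0,0],[0,0,0],[0,0,0]], "gripper": [36,36,36,36]}}

```text
clock: 6.95
tool_pos: [0.6278, 0.0676, 0.0567]
tool_rot: [-0.051, 3.141, -0.0]
contact_force: [-1.1, 0.3, 2.5]
width: 0.0361
grasp_force: 1.2
```

Request:
{"name": "step_arm", "arguments": {"offset": [[-1,0,0.2],[-1,0,0.2]], "angular": [[0,0,0],[0,0,0]], "gripper": [36,36]}}

```text
clock: 7.2
tool_pos: [0.6287, 0.0676, 0.0565]
tool_rot: [-0.051, 3.141, -0.0]
contact_force: [-1.9, 0.5, 1.4]
width: 0.0363
grasp_force: 1.3
```

Request:
{"name": "step_arm", "arguments": {"offset": [[-1,0,0.2],[-1,0,0.2]], "angular": [[0,0,0],[0,0,0]], "gripper": [36,36]}}

```text
clock: 7.45
tool_pos: [0.6297, 0.0676, 0.0563]
tool_rot: [-0.051, 3.141, -0.0]
contact_force: [-1.4, -0.7, 1.3]
width: 0.0359
grasp_force: 1.3
```

Request:
{"name": "step_arm", "arguments": {"offset": [[-1,0,0.2],[-2,0,0.4],[-2,0,0.4]], "angular": [[0,0,0],[0,0,0],[0,0,0]], "gripper": [36,36,36]}}

```text
clock: 7.82
tool_pos: [0.6318, 0.0677, 0.0559]
tool_rot: [-0.051, 3.141, 0.0]
contact_force: [-2.8, -0.3, 0.9]
width: 0.0361
grasp_force: 1.2
```

Request:
{"name": "step_arm", "arguments": {"offset": [[-1,0,0.2],[-1,0,0.2]], "angular": [[0,0,0],[0,0,0]], "gripper": [36,36]}}

```text
clock: 8.07
tool_pos: [0.6327, 0.0677, 0.0557]
tool_rot: [-0.051, 3.141, 0.0]
contact_force: [-1.8, -0.7, 1.5]
width: 0.0359
grasp_force: 1.2
```

Request:
{"name": "step_arm", "arguments": {"offset": [[-1,0,0.2],[-1,0,0.2]], "angular": [[0,0,0],[0,0,0]], "gripper": [36,36]}}

```text
clock: 8.32
tool_pos: [0.6337, 0.0678, 0.0555]
tool_rot: [-0.051, 3.141, 0.0]
contact_force: [-1.8, 0.1, 2.2]
width: 0.0358
grasp_force: 1.2
```

Run:
```python
from h import *
rel()
a=viewer.get_image('side')[:,:,::-1][170:275,190:310]
cv2.imwrite('pics/s5.png',cv2.resize(a,None,fx=5,fy=5,interpolation=cv2.INTER_CUBIC))
```

```text
clock 8.325 tray now [38.1202 66.325  14.3834] F [-1.7864  0.1172  2.2145] turn [0.     0.0001 0.0008]
```

View pics/s5.png

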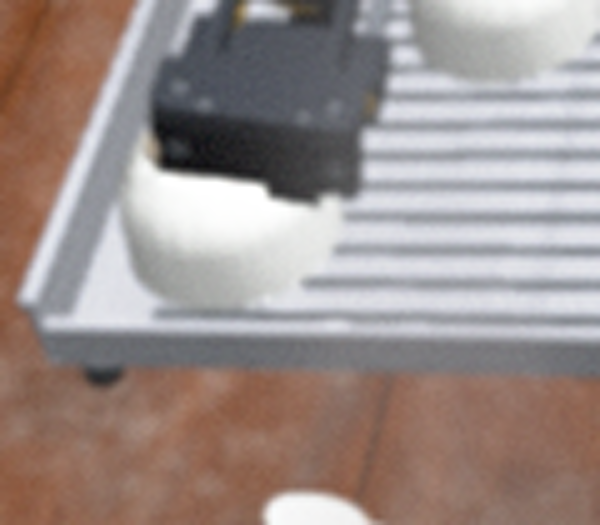

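```bash
cat >> h.py <<'E'
th=np.linspace(0,2*np.pi,181)
def sil(x,y,r,cam='side'):
    out=[]
    for z in (2,20,40):
        u=proj(cam,np.array([W((x+r*np.cos(a),y+r*np.sin(a),z)) for a in th])); i=u[:,0].argmin(); out+=[u[i],u[u[:,0].argmax()],[u[:,1].max()]*2]
    return np.array(out)
E
python3 - <<'E'
from h import *
for x in (75,80,84): print(x,((sil(x,66,46.5)-[190-.4,170-.4])*5).round().tolist())
print('check initial B',((sil(-43.7,68,46.5)-[190-.4,135-.4])*4).round().tolist())
print('foot', (proj('side',W((130,0,0)))-[190,170])*5, (proj('side',W((130,100,0)))-[190,170])*5)
E
```

```text
75 [[122.0, 251.0], [335.0, 213.0], [210.0, 310.0], [111.0, 221.0], [327.0, 183.0], [180.0, 280.0], [99.0, 187.0], [317.0, 148.0], [145.0, 245.0]]
80 [[111.0, 251.0], [324.0, 213.0], [210.0, 310.0], [100.0, 221.0], [315.0, 183.0], [180.0, 280.0], [88.0, 187.0], [306.0, 148.0], [145.0, 245.0]]
84 [[102.0, 251.0], [314.0, 213.0], [210.0, 310.0], [91.0, 221.0], [306.0, 183.0], [180.0, 280.0], [79.0, 187.0], [296.0, 148.0], [145.0, 245.0]]
check initial B [[312.0, 337.0], [492.0, 319.0], [173.0, 393.0], [306.0, 313.0], [488.0, 294.0], [148.0, 368.0], [299.0, 285.0], [483.0, 265.0], [120.0, 340.0]]
foot [[144.1652 127.2633]] [[ 85.5205 288.0618]]
```

Request:
{"name": "step_arm", "arguments": {"offset": [[-2,0,0.4],[-4,0,0.8],[-5,0,1],[-6,0,1.2],[-6,0,1.2]], "angular": [[0,0,0],[0,0,0],[0,0,0],[0,0,0],[0,0,0]], "gripper": [36,36,36,36,36]}}

```text
clock: 9.0
tool_pos: [0.6397, 0.068, 0.0543]
tool_rot: [-0.051, 3.141, 0.0]
contact_force: [-2.5, 0.9, 1.7]
width: 0.0359
grasp_force: 1.2
```

Request:
{"name": "step_arm", "arguments": {"offset": [[-1,0,0.2],[-2,0,0.4],[-2,0,0.4]], "angular": [[0,0,0],[0,0,0],[0,0,0]], "gripper": [36,36,36]}}

```text
clock: 9.38
tool_pos: [0.6418, 0.068, 0.0539]
tool_rot: [-0.051, 3.141, 0.0]
contact_force: [-2.6, 0.2, 1.9]
width: 0.0362
grasp_force: 1.2
```

Request:
{"name": "step_arm", "arguments": {"offset": [[-1,0,0.2],[-1,0,0.2]], "angular": [[0,0,0],[0,0,0]], "gripper": [36,36]}}

```text
clock: 9.62
tool_pos: [0.6427, 0.0681, 0.0537]
tool_rot: [-0.051, 3.141, 0.0]
contact_force: [-1.8, -0.3, 1.1]
width: 0.036
grasp_force: 1.2
```

Request:
{"name": "step_arm", "arguments": {"offset": [[-1,0,0.2],[-1,0,0.2]], "angular": [[0,0,0],[0,0,0]], "gripper": [36,36]}}

```text
clock: 9.88
tool_pos: [0.6437, 0.0681, 0.0535]
tool_rot: [-0.051, 3.141, 0.0]
contact_force: [-2.0, 0.7, 1.9]
width: 0.0362
grasp_force: 1.2
```

Request:
{"name": "step_arm", "arguments": {"offset": [[-1,0,0.2],[-1,0,0.2]], "angular": [[0,0,0],[0,0,0]], "gripper": [36,36]}}

```text
clock: 10.12
tool_pos: [0.6447, 0.0681, 0.0533]
tool_rot: [-0.05, 3.141, -0.0]
contact_force: [-2.7, -0.2, 2.1]
width: 0.0362
grasp_force: 1.2
```

Request:
{"name": "step_arm", "arguments": {"offset": [[-1,0,0.2],[-1,0,0.2]], "angular": [[0,0,0],[0,0,0]], "gripper": [36,36]}}

```text
clock: 10.38
tool_pos: [0.6457, 0.0682, 0.0531]
tool_rot: [-0.051, 3.141, 0.0]
contact_force: [-0.3, 0.2, 1.4]
width: 0.0359
grasp_force: 1.2
```

Request:
{"name": "step_arm", "arguments": {"offset": [[-0.5,0,0.1],[-0.5,0,0.1]], "angular": [[0,0,0],[0,0,0]], "gripper": [36,36]}}

```text
clock: 10.62
tool_pos: [0.6462, 0.0682, 0.0531]
tool_rot: [-0.051, 3.141, -0.0]
contact_force: [-1.9, -0.6, 2.1]
width: 0.0363
grasp_force: 1.2
```

Run:
```python
from h import *
rel()
im=viewer.get_image('side')[:,:,::-1]; cv2.imwrite('pics/s6.png',im)
# silhouettes of white pixels along rows, in full px
old=cv2.imread('pics/side0.png'); g=im.min(2).astype(int)
for r in (212,216,220,224):
    w=np.where(g[r,190:290]>185)[0]+190; print(r,w.min() if len(w) else None,w.max() if len(w) else None, g[r,200:222])
for x in (76,80,83.5,86): print(x,sil(x,66,46.5)[[0,1,3,4]].round(1).tolist())
```

```text
clock 10.625 tray now [50.8105 66.3556 14.4323] F [-1.8784 -0.5707  2.1016] turn [-0.      0.      0.0008]
212 201 253 [170 210 225 211 176 152 142 143 153 168 188 201 215 221 227 236 240 243
 246 248 249 249]
216 199 289 [218 219 191 160 145 142 142 146 142 142 155 166 173 182 190 205 219 222
 223 228 235 239]
220 198 250 [204 171 143 140 146 149 146 149 163 172 160 145 147 152 157 164 171 180
 181 181 189 197]
224 196 289 [153 142 144 146 145 145 153 182 212 221 206 172 150 147 147 152 155 158
 162 163 162 164]
76 [[213.6, 219.8], [256.1, 212.2], [211.4, 213.8], [254.5, 206.1]]
80 [[211.8, 219.8], [254.3, 212.2], [209.6, 213.8], [252.6, 206.1]]
83.5 [[210.3, 219.8], [252.7, 212.2], [208.1, 213.8], [251.0, 206.2]]
86 [[209.2, 219.7], [251.6, 212.2], [207.0, 213.8], [249.9, 206.2]]
```

Request:
{"name": "step_arm", "arguments": {"offset": [[-0.5,0,0.1],[-0.5,0,0.1]], "angular": [[0,0,0],[0,0,0]], "gripper": [36,36]}}

```text
clock: 10.92
tool_pos: [0.6467, 0.0682, 0.053]
tool_rot: [-0.051, 3.141, -0.0]
contact_force: [-1.2, 0.1, 1.4]
width: 0.0358
grasp_force: 1.2
```

Request:
{"name": "step_arm", "arguments": {"offset": [[-0.5,0,0.1],[-0.5,0,0.1]], "angular": [[0,0,0],[0,0,0]], "gripper": [36,36]}}

```text
clock: 11.18
tool_pos: [0.6472, 0.0682, 0.0529]
tool_rot: [-0.051, 3.141, -0.0]
contact_force: [-0.9, -0.8, 2.3]
width: 0.036
grasp_force: 1.2
```

Request:
{"name": "step_arm", "arguments": {"offset": [[-0.5,0,0.1],[-0.5,0,0.1]], "angular": [[0,0,0],[0,0,0]], "gripper": [36,36]}}

```text
clock: 11.42
tool_pos: [0.6476, 0.0682, 0.0527]
tool_rot: [0.051, -3.141, 0.0]
contact_force: [-1.1, 0.2, 2.1]
width: 0.0362
grasp_force: 1.3
```

Request:
{"name": "step_arm", "arguments": {"offset": [[-0.5,0,0.1],[-0.5,0,0.1]], "angular": [[0,0,0],[0,0,0]], "gripper": [36,36]}}

```text
clock: 11.68
tool_pos: [0.6479, 0.0682, 0.0526]
tool_rot: [0.051, -3.141, 0.0]
contact_force: [-3.6, -0.7, 3.7]
width: 0.0359
grasp_force: 1.9
```

Request:
{"name": "step_arm", "arguments": {"offset": [[-0.5,0,0.1],[-0.5,0,0.1]], "angular": [[0,0,0],[0,0,0]], "gripper": [36,36]}}

```text
clock: 11.92
tool_pos: [0.6482, 0.0683, 0.0525]
tool_rot: [0.051, -3.14, -0.0]
contact_force: [-4.7, 0.4, 4.5]
width: 0.0358
grasp_force: 2.8
```

Request:
{"name": "step_arm", "arguments": {"offset": [[-0.4,0,0.1],[-0.4,0,0.1]], "angular": [[0,0,0],[0,0,0]], "gripper": [36,36]}}

```text
clock: 12.18
tool_pos: [0.6483, 0.0683, 0.0524]
tool_rot: [0.051, -3.14, 0.0]
contact_force: [-6.3, -0.4, 4.7]
width: 0.0359
grasp_force: 3.4
```

Request:
{"name": "step_arm", "arguments": {"offset": [[1.5,0,-0.3],[4,0,-0.8],[10,0,-2.5],[25,0,-6],[45,0,-10]], "angular": [[0,0,0],[0,0,0],[0,0,0],[0,0,0],[0,0,0]], "gripper": [36,36,36,36,36]}}

```text
clock: 12.8
tool_pos: [0.6038, 0.0667, 0.0625]
tool_rot: [-0.05, 3.141, -0.0]
contact_force: [-0.4, -0.7, 0.0]
width: 0.0362
grasp_force: 0.0
```

Request:
{"name": "step_arm", "arguments": {"offset": [[5,0,-40],[10,0,-80],[45,10,-90],[85,-30,-90],[120,-70,-90]], "angular": [[0,0,0],[0,0,0],[0,0,0],[0,0,0],[0,0,0]], "gripper": [36,36,36,36,36]}}

```text
clock: 13.42
tool_pos: [0.4853, -0.0074, 0.1527]
tool_rot: [-0.054, 3.14, -0.001]
contact_force: [0.9, -0.7, 0.6]
width: 0.0365
grasp_force: 0.0
```

Run:
```python
from h import *
rel((-100,-74,60),(-100,-74,13),(57,-62,14))
im=viewer.get_image('side')[:,:,::-1]; cv2.imwrite('pics/s7.png',im)
a=cv2.resize(im[135:275,190:350],None,fx=2.5,fy=2.5,interpolation=cv2.INTER_CUBIC)
b=cv2.resize(viewer.get_image('top')[:,:,::-1][145:275,175:365],(395,350))
cv2.imwrite('pics/s7c.png',np.hstack([a,b]))
```

```text
clock 13.425 tray now [-128.9159   -4.0978   79.6766] F [ 0.9233 -0.7149  0.6226] turn [-0.0006  0.0014  0.0029]
(-100, -74, 60) [ 0.5119 -0.0765  0.1277] [-24.195  -69.9573  25.1038]
(-100, -74, 13) [ 0.5025 -0.0768  0.0816] [-14.7933 -69.9036  71.1538]
(57, -62, 14) [ 0.6562 -0.0599  0.0514] [-168.8539  -58.3273  101.573 ]
```

View pics/s7c.png

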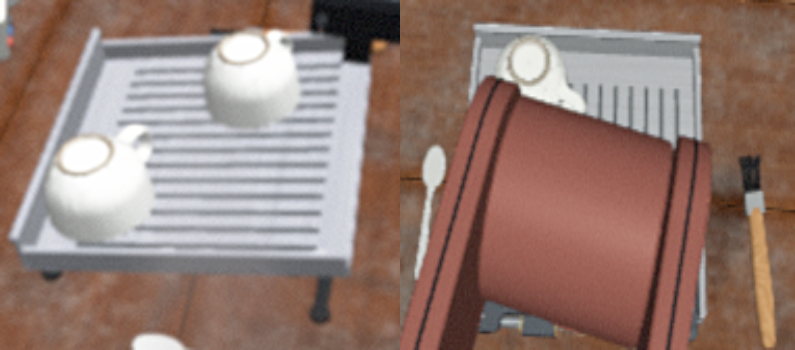

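Request:
{"name": "step_arm", "arguments": {"offset": [[-5,-35,0],[-10,-69,0],[-15,-69,30],[-15,-69,60],[-15,-69,71]], "angular": [[0,0,0],[0,0,0],[0,0,0],[0,0,0],[0,0,0]], "gripper": [36,36,36,36,36]}}

```text
clock: 14.15
tool_pos: [0.5026, -0.0749, 0.0796]
tool_rot: [0.05, -3.139, -0.002]
contact_force: [-0.3, -0.3, 0.5]
width: 0.0358
grasp_force: 0.0
```

Run:
```python
from h import *
rel((-70,-74,14),(57,-62,14))
im=cv2.imread('pics/s7.png').min(2).astype(int)
for r in (212,216,220): print(r,im[r,202:218],im[r,246:258])
p,_=tri([('side',np.array([85,155])/2.5+[190,135],None),('top',np.array([530-400,60])*np.array([190/395,130/350])+[175,145],None)]); print('B foot',m.T@(p-t)*1e3)
```

```text
clock 14.15 tray now [-99.5317 -72.0964  11.036 ] F [-0.3295 -0.2584  0.5441] turn [ 0.0011 -0.0024  0.0008]
(-70, -74, 14) [ 0.5321 -0.0758  0.0766] [-29.5376  -1.9297   2.8878]
(57, -62, 14) [ 0.6562 -0.0599  0.0514] [-154.0767    9.9464   27.8273]
212 [214 196 172 141 137 139 161 176 188 198 209 219 229 234 238 240] [230 230 230 228 225 210 188 175 172 173 173 176]
216 [181 154 139 140 139 135 137 145 156 163 169 179 192 207 213 215] [227 228 227 225 225 223 219 216 215 216 211 213]
220 [141 136 140 138 138 137 138 139 139 137 146 149 150 159 168 172] [224 223 225 215 181 155 158 157 158 158 161 163]
B foot [88.0026 64.5887 55.2219]
```

Request:
{"name": "step_arm", "arguments": {"offset": [[-7,-1,0.3],[-14,-1,0.8],[-20,-1,1.5],[-26,-1,2.5],[-32,-0.5,3.5]], "angular": [[0,0,0],[0,0,0],[0,0,0],[0,0,0],[0,0,0]], "gripper": [36,36,36,36,36]}}

```text
clock: 14.78
tool_pos: [0.5362, -0.075, 0.0782]
tool_rot: [-0.051, 3.141, -0.0]
contact_force: [0.6, -0.7, 0.3]
width: 0.0362
grasp_force: 0.0
```

Request:
{"name": "step_arm", "arguments": {"offset": [[-6,1,1.2],[-12,2,2.4],[-18,3,3.6],[-24,4,4.8],[-30,5,6]], "angular": [[0,0,0],[0,0,0],[0,0,0],[0,0,0],[0,0,0]], "gripper": [36,36,36,36,36]}}

```text
clock: 15.4
tool_pos: [0.5657, -0.069, 0.0718]
tool_rot: [0.051, -3.141, 0.0]
contact_force: [-2.2, -0.4, 0.9]
width: 0.0358
grasp_force: 0.9
```

Request:
{"name": "step_arm", "arguments": {"offset": [[-6,1,1.2],[-12,2,2.4],[-18,3,3.6],[-24,4,4.8],[-30,5,6]], "angular": [[0,0,0],[0,0,0],[0,0,0],[0,0,0],[0,0,0]], "gripper": [36,36,36,36,36]}}

```text
clock: 16.02
tool_pos: [0.5956, -0.063, 0.0658]
tool_rot: [0.051, -3.141, -0.0]
contact_force: [-1.7, -0.7, 1.0]
width: 0.0361
grasp_force: 0.9
```

```bash
cat >> h.py <<'E'
def wedge(cam,box):  # bounding boxes of white blobs
    im=viewer.get_image(cam); g=((im.min(2)>195)*255).astype(np.uint8)
    n,l,s,c=cv2.connectedComponentsWithStats(g)
    for i in range(1,n):
        if s[i,4]>60 and box[0]<c[i,0]<box[1] and box[2]<c[i,1]<box[3]: print(cam,s[i],c[i])
    return im
E
python3 - <<'E'
from h import *
rel((57,-62,14))
wedge('side',(190,350,135,275));wedge('top',(220,340,150,270))
E
```

```text
clock 16.025 tray now [ -5.3016 -63.1413  16.1019] F [-1.6649 -0.6663  1.0441] turn [ 0.     -0.0001  0.0008]
(57, -62, 14) [ 0.6562 -0.0599  0.0514] [-60.6441   1.093   14.4329]
side [195 147  34  83 166] [209.5361 193.2108]
side [ 210  156  128   82 5449] [275.6346 196.0622]
side [200 224  21  11 102] [210.6667 231.0294]
top [229 161  16  14 177] [236.5932 167.3446]
top [222 163  25  32 319] [232.2445 180.3448]
```

Request:
{"name": "step_arm", "arguments": {"offset": [[-6,0.5,1.4],[-12,1,2.8],[-18,1.5,4.2],[-24,1.5,5.6],[-30,1.5,7]], "angular": [[0,0,0],[0,0,0],[0,0,0],[0,0,0],[0,0,0]], "gripper": [36,36,36,36,36]}}

```text
clock: 16.75
tool_pos: [0.6257, -0.0606, 0.0592]
tool_rot: [-0.051, 3.141, -0.0]
contact_force: [-2.3, 0.2, 4.0]
width: 0.0361
grasp_force: 2.4
```

Request:
{"name": "step_arm", "arguments": {"offset": [[-4,0,0.8],[-7,0,1.4],[-10,0,2],[-13,0,2.6],[-13,0,2.6]], "angular": [[0,0,0],[0,0,0],[0,0,0],[0,0,0],[0,0,0]], "gripper": [36,36,36,36,36]}}

```text
clock: 17.38
tool_pos: [0.6385, -0.0602, 0.0564]
tool_rot: [-0.051, 3.141, -0.0]
contact_force: [-2.2, -0.3, 4.4]
width: 0.0361
grasp_force: 1.9
```

Run:
```python
from h import *
rel((57,-62,14))
g=viewer.get_image('side').min(2).astype(int)
for x in (70,80,86): print(x,sil(x,-62,44)[[0,1,2,3,4]].round(1).tolist())
for r in range(168,186,3): print(r,g[r,225:275])
```

```text
clock 17.375 tray now [ 38.6772 -61.6937  15.3983] F [-2.155  -0.2968  4.435 ] turn [-0.      0.0004  0.0008]
(57, -62, 14) [ 0.6562 -0.0599  0.0514] [-17.6772  -0.3207   5.0185]
70 [[231.0, 179.8], [267.9, 173.8], [189.1, 189.1], [229.2, 174.0], [266.6, 167.8]]
80 [[227.0, 179.9], [263.8, 173.9], [189.1, 189.1], [225.2, 174.1], [262.3, 168.0]]
86 [[224.6, 180.0], [261.3, 174.0], [189.2, 189.2], [222.7, 174.1], [259.8, 168.1]]
168 [139 139 145 169 188 180 176 192 211 222 225 230 236 240 243 245 247 248
 250 252 252 253 253 253 253 253 253 254 255 250 203 146 121 111  93  85
  79  73  87 134 192 208 185 166 155 156 159 159 162 162]
171 [142 151 177 200 202 178 172 182 195 209 214 224 230 233 239 241 244 245
 246 248 248 247 248 247 250 252 252 251 251 251 252 251 251 250 247 244
 240 233 227 224 225 225 221 209 206 203 202 205 202 201]
174 [149 175 206 215 209 185 157 157 166 177 185 196 205 220 223 226 227 232
 233 236 239 241 240 239 241 245 245 244 242 241 239 240 239 236 231 227
 224 225 226 226 223 223 221 211 190 190 194 193 194 190]
177 [179 211 218 217 213 197 162 145 145 152 157 166 175 186 194 193 200 206
 211 213 217 221 222 219 220 223 224 225 222 218 218 218 217 217 220 220
 220 220 221 223 222 221 214 198 179 172 173 172 172 175]
180 [209 218 216 218 218 215 190 151 135 140 147 149 153 155 162 160 166 172
 171 171 178 175 178 184 185 185 189 196 198 200 202 207 207 212 213 216
 218 218 219 219 221 215 204 207 213 211 208 209 210 215]
183 [219 216 213 215 217 216 210 185 152 137 138 145 147 149 153 154 157 161
 162 164 166 167 168 172 177 182 180 189 191 195 199 203 203 205 211 210
 212 209 199 182 164 159 158 159 159 161 165 167 167 167]
```

Request:
{"name": "step_arm", "arguments": {"offset": [[-3,0,0.7],[-6,0,1.4],[-9,0,2],[-11,0,2.5],[-11,0,2.5]], "angular": [[0,0,0],[0,0,0],[0,0,0],[0,0,0],[0,0,0]], "gripper": [36,36,36,36,36]}}

```text
clock: 18.05
tool_pos: [0.6494, -0.0599, 0.0542]
tool_rot: [-0.051, 3.141, -0.0]
contact_force: [-2.9, -0.2, 6.3]
width: 0.0357
grasp_force: 2.6
```

Request:
{"name": "step_arm", "arguments": {"offset": [[-1,0,0.2],[-2,0,0.4],[-2,0,0.4]], "angular": [[0,0,0],[0,0,0],[0,0,0]], "gripper": [36,36,36]}}

```text
clock: 18.42
tool_pos: [0.6512, -0.0598, 0.0538]
tool_rot: [-0.051, 3.141, -0.0]
contact_force: [-3.2, -1.2, 5.8]
width: 0.0365
grasp_force: 2.7
```

Request:
{"name": "step_arm", "arguments": {"offset": [[-1,0,0.2],[-1,0,0.2]], "angular": [[0,0,0],[0,0,0]], "gripper": [36,36]}}

```text
clock: 18.68
tool_pos: [0.6522, -0.0598, 0.0536]
tool_rot: [-0.05, 3.141, -0.0]
contact_force: [-3.0, 0.3, 5.5]
width: 0.0361
grasp_force: 2.8
```

Request:
{"name": "step_arm", "arguments": {"offset": [[-1,0,0.2],[-1,0,0.2]], "angular": [[0,0,0],[0,0,0]], "gripper": [36,36]}}

```text
clock: 18.92
tool_pos: [0.6532, -0.0598, 0.0534]
tool_rot: [-0.05, 3.141, -0.0]
contact_force: [-3.0, 1.0, 5.4]
width: 0.0362
grasp_force: 2.8
```

Request:
{"name": "step_arm", "arguments": {"offset": [[-1,0,0.2],[-1,0,0.2]], "angular": [[0,0,0],[0,0,0]], "gripper": [36,36]}}

```text
clock: 19.18
tool_pos: [0.6542, -0.0598, 0.0532]
tool_rot: [-0.05, 3.141, -0.0]
contact_force: [-3.3, -0.2, 5.7]
width: 0.0358
grasp_force: 2.8
```

Request:
{"name": "step_arm", "arguments": {"offset": [[-1,0,0],[-1,0,0]], "angular": [[0,0,0],[0,0,0]], "gripper": [36,36]}}

```text
clock: 19.42
tool_pos: [0.6551, -0.0597, 0.0531]
tool_rot: [-0.05, 3.141, -0.0]
contact_force: [-2.8, -0.8, 5.9]
width: 0.0363
grasp_force: 2.5
```

Request:
{"name": "step_arm", "arguments": {"offset": [[-1,0,0],[-1,0,0]], "angular": [[0,0,0],[0,0,0]], "gripper": [36,36]}}

```text
clock: 19.68
tool_pos: [0.6561, -0.0596, 0.0529]
tool_rot: [0.05, -3.141, 0.0]
contact_force: [-2.3, 0.1, 6.1]
width: 0.0358
grasp_force: 2.4
```

Run:
```python
from h import *
rel((57,-62,14))
g=viewer.get_image('side').min(2).astype(int)
for r in range(168,186,3): print(r,g[r,215:240],g[r,255:270])
```

```text
clock 19.675 tray now [ 56.6515 -61.7176  15.4874] F [-2.2721  0.0771  6.0574] turn [-0.0001 -0.      0.0007]
(57, -62, 14) [ 0.6562 -0.0599  0.0514] [-0.0459 -0.2823  1.527 ]
168 [ 73  77 108 161 198 198 178 153 152 172 193 216 224 227 233 238 243 246
 247 249 250 251 252 253 253] [ 71 118 180 214 199 168 156 159 157 160 165 164 159 161 158]
171 [ 82 117 165 196 198 174 144 139 155 172 187 199 210 222 226 233 235 239
 241 245 246 249 248 249 248] [225 222 225 226 223 219 212 207 210 210 205 203 205 204 200]
174 [124 172 202 193 163 143 136 141 139 150 162 173 181 193 199 212 222 226
 228 233 234 237 238 240 242] [224 225 226 226 221 213 203 190 190 188 186 185 185 183 183]
177 [190 207 193 163 139 137 142 135 136 133 139 146 153 164 170 179 188 191
 195 205 205 209 217 222 224] [221 220 221 222 221 206 189 182 184 180 177 177 177 177 177]
180 [203 184 154 140 139 136 143 140 144 148 137 136 140 145 150 154 157 159
 164 169 170 171 174 178 178] [218 218 220 224 222 218 217 210 211 209 209 204 207 205 207]
183 [185 158 138 137 137 141 141 157 188 190 168 141 135 140 145 149 153 151
 156 157 165 161 162 166 167] [208 195 176 170 167 172 172 170 164 158 158 160 158 159 160]
```

Request:
{"name": "step_arm", "arguments": {"offset": [[-0.5,0,0],[-0.5,0,0]], "angular": [[0,0,0],[0,0,0]], "gripper": [36,36]}}

```text
clock: 19.98
tool_pos: [0.6566, -0.0596, 0.0529]
tool_rot: [0.051, -3.141, 0.0]
contact_force: [-2.2, -0.7, 4.4]
width: 0.0359
grasp_force: 2.4
```

Request:
{"name": "step_arm", "arguments": {"offset": [[-0.5,0,0],[-0.5,0,0]], "angular": [[0,0,0],[0,0,0]], "gripper": [36,36]}}

```text
clock: 20.23
tool_pos: [0.6571, -0.0595, 0.0528]
tool_rot: [0.051, -3.141, 0.0]
contact_force: [-2.2, -0.2, 4.3]
width: 0.036
grasp_force: 2.3
```

Request:
{"name": "step_arm", "arguments": {"offset": [[-0.5,0,0],[-0.5,0,0]], "angular": [[0,0,0],[0,0,0]], "gripper": [36,36]}}

```text
clock: 20.48
tool_pos: [0.6576, -0.0595, 0.0527]
tool_rot: [0.051, -3.141, -0.0]
contact_force: [-2.4, -0.5, 4.9]
width: 0.0358
grasp_force: 2.1
```

Request:
{"name": "step_arm", "arguments": {"offset": [[-0.5,0,0],[-0.5,0,0]], "angular": [[0,0,0],[0,0,0]], "gripper": [36,36]}}

```text
clock: 20.72
tool_pos: [0.6579, -0.0595, 0.0527]
tool_rot: [0.051, -3.141, -0.0]
contact_force: [-3.8, -1.5, 4.6]
width: 0.036
grasp_force: 2.4
```

Request:
{"name": "step_arm", "arguments": {"offset": [[-0.5,0,0],[-0.5,0,0]], "angular": [[0,0,0],[0,0,0]], "gripper": [36,36]}}

```text
clock: 20.98
tool_pos: [0.6582, -0.0596, 0.0527]
tool_rot: [0.051, -3.14, 0.0]
contact_force: [-5.1, 0.2, 5.6]
width: 0.0359
grasp_force: 2.8
```

Request:
{"name": "step_arm", "arguments": {"offset": [[-0.5,0,0],[-0.5,0,0]], "angular": [[0,0,0],[0,0,0]], "gripper": [36,36]}}

```text
clock: 21.22
tool_pos: [0.6584, -0.0596, 0.0527]
tool_rot: [0.05, -3.14, 0.0]
contact_force: [-5.4, -1.2, 6.1]
width: 0.0356
grasp_force: 3.3
```

Request:
{"name": "step_arm", "arguments": {"offset": [[1.5,0,-0.3],[4,0,-0.8],[10,0,-2.5],[25,0,-6],[45,0,-10]], "angular": [[0,0,0],[0,0,0],[0,0,0],[0,0,0],[0,0,0]], "gripper": [36,36,36,36,36]}}

```text
clock: 21.85
tool_pos: [0.6136, -0.0608, 0.0626]
tool_rot: [-0.051, 3.141, 0.0]
contact_force: [-0.4, -0.7, -0.8]
width: 0.0359
grasp_force: 0.0
```

Request:
{"name": "step_arm", "arguments": {"offset": [[5,0,-40],[10,0,-80],[50,0,-110],[90,0,-110],[130,0,-110]], "angular": [[0,0,0],[0,0,0],[0,0,0],[0,0,0],[0,0,0]], "gripper": [36,36,36,36,36]}}

```text
clock: 22.48
tool_pos: [0.4832, -0.065, 0.1733]
tool_rot: [-0.051, 3.14, -0.001]
contact_force: [1.3, -0.8, 0.7]
width: 0.0361
grasp_force: 0.0
```

Request:
{"name": "step_arm", "arguments": {"offset": [[40,20,0],[60,40,0],[60,60,0],[60,60,0]], "angular": [[0,0,0],[0,0,0],[0,0,0],[0,0,0]], "gripper": [36,36,36,36]}}

```text
clock: 22.98
tool_pos: [0.4221, -0.0063, 0.1729]
tool_rot: [-0.054, 3.14, 0.0]
contact_force: [-0.4, -0.0, -0.3]
width: 0.0358
grasp_force: 0.0
```

Run:
```python
from h import *
rel()
im=viewer.get_image('side'); g=im.min(2).astype(int)
cv2.imwrite('pics/end.png',im[:,:,::-1])
for r in (171,174,177,180): print('A',r,g[r,217:236],g[r,255:268])
for r in (212,216,220): print('B',r,g[r,202:218],g[r,246:258])
for x,y,r in ((83,-62,44),(86,-62,44),(83.5,66,46.5)): print(x,sil(x,y,r)[[0,1,3,4]].round(1).tolist())
# bystanders unmoved: difference from the first picture outside the tray
d=np.abs(im[:,:,::-1].astype(int)-cv2.imread('pics/side0.png')).max(2)
print('spoon diff',d[262:295,240:312].max(),'brush diff',d[143:157,330:348].max())
```

```text
clock 22.975 tray now [-194.7897   -1.0113   86.9573] F [-0.3579 -0.0167 -0.3337] turn [0.     0.001  0.0027]
A 171 [158 187 189 168 139 143 159 178 193 202 214 221 225 231 234 239 239 243
 244] [228 225 222 219 217 211 205 204 203 202 199 197 199]
A 174 [194 186 160 135 131 133 142 155 160 173 185 190 203 214 223 223 225 229
 229] [221 222 219 219 211 202 191 188 187 181 182 181 178]
A 177 [187 157 134 129 134 129 130 133 139 148 158 161 172 181 189 189 198 199
 206] [218 220 219 215 202 188 180 176 177 176 175 174 176]
A 180 [149 130 134 135 131 131 128 130 130 137 137 141 145 150 156 156 160 161
 165] [211 214 214 215 206 209 206 206 204 204 204 203 204]
B 212 [211 194 163 141 130 138 155 174 186 193 203 217 223 231 234 236] [226 226 227 224 222 207 183 176 173 170 174 172]
B 216 [180 149 138 133 136 135 135 141 151 161 167 172 187 202 206 209] [224 225 225 224 222 218 216 213 213 213 210 213]
B 220 [138 132 135 138 136 131 137 135 135 132 141 145 146 159 165 167] [221 220 222 206 176 156 156 155 155 160 159 159]
83 [[225.8, 180.0], [262.5, 174.0], [223.9, 174.1], [261.1, 168.0]]
86 [[224.6, 180.0], [261.3, 174.0], [222.7, 174.1], [259.8, 168.1]]
83.5 [[210.3, 219.8], [252.7, 212.2], [208.1, 213.8], [251.0, 206.2]]
spoon diff 11 brush diff 8
```

```bash
python3 -c "
from plant import bot
print(bot.sign_off())"
```

```text
the job is handed in; nothing more can be done
None
```

I slid both cups down the slope, upside down, until their rims reached the back stop, where the push force rose and the tool stopped advancing; the side camera then put both at the stop. The teaspoon and brush did not move in that view, and I handed the job in at about 23 s with the arm clear.

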